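# Marker and box cutter back into the clip rail

## Robot

A 6-joint arm with a two-finger parallel gripper is mounted at the origin on the work surface; the furniture and walls round the work are solid. World frame = base frame: x ahead of the robot, y to its left, z up, the work surface at z = 0. Lengths are in m, angles in rad, forces in N, time in s.
With the tool pointing down it reaches from about 0.35 to 0.925 m from the base axis. Payload 6.4 kg.
Tool frame: the origin (TCP) lies midway between the tips of the shut fingers; the grasp point (between the pads) lies 19 mm behind it; z points along the fingers, y is the line along which they close (so a half turn about z gives the same grasp; the last joint's range is limited). The gripper opens to 85 mm and grips with 20 to 120 N. Pads are 22 mm wide; open, the fingers measure 114 mm over their backs; the gripper's body (76 mm by 85 mm) begins 54 mm behind the grasp point. The pads swing forward as they close: fully open they stand 13 mm farther back than shut.
Start: joints at [1.161, 0.245, 1.558, -0, 1.339, -0.174], TCP at [0.152, 0.632, 0.231] pointing down, gripper open.
Joint ranges: [-3.13, 3.13], [-1.02, 2.26], [0.13, 2.54], [-0.95, 4.09], [0.21, 2.88], [-2.74, 2.74]. Speed limits (rad/s): [2.57, 2.57, 3.14, 3.14, 3.14, 3.14].

## Interface

Orientations are given as a rotation vector (axis times angle).
In Python, from rig import bot, get_image gives the robot as it stands. The module is installed in compiled form; this text tells all that it offers.
- The arm moves only by the tool send_rows, never from a script. Its argument "deltas" is a list of rows, each a list of 3 entries, a list of its own where there are three numbers: the opening, from 0 (shut) to 1 (fully open), then the shift along the world's x, y, z in mm, then the turn, a rotation vector about the world's x, y, z in rad. A call has 1 to 5 rows; each row shifts and turns the commanded pose from where the row before left it; what a row does not reach is not made up. A row lasts 1/12 s, in which the tool goes at most 41.7 mm and 7.16 degrees, less where a joint would pass 70% of its speed; a pose out of reach is approached as far as the arm can. A call with a gripper value outside its range is refused whole. The fingers move at their own pace and stop on an object; the grip force is fixed at half the most. Time passes only in rows, so rows that do not move let the fingers close. It gives the time, the measured TCP pose, the force, the opening and the grip force at its end, in the units of the state.
- bot.state(): the state, without advancing time (a new reading comes with each control period).
- get_image(name): name is "side" or "top"; returns a dict with "image" (420x560x3 uint8, red, green, blue), "depth" (420x560 float32, m along the optical axis (not along the pixel's ray), 0 where there is no reading), "K" (3x3 intrinsics, pixels), "distortion" ([k1, k2, p1, p2, k3] as OpenCV has them; the pictures are not rectified), "origin" and "rotation" of the camera in the world. Camera axes: x right, y down, z forward; pixel columns grow to the right and rows downward; lengths in m; the calibration is good to about 2 mm. A picture is of the moment at which its call begins.
- bot.hand_in(): hands the job in; it is judged then, once.
The state is a dict: "time_s": time; "joint_positions": joint angles; "joint_velocities": joint speeds; "effort": joint torques, N m; "tcp_pos": TCP position; "tcp_rot": TCP orientation; "wrist_force": force on the tool from outside, world axes, zero at the start; "wrist_torque": the same for the moment, N m; "gripper_width": finger opening in m; "grip_force": force on a finger pad.
Only numpy, scipy, OpenCV 4.12 (cv2) and the standard library are available. Lean on these libraries where they do the work, as an engineer would, in place of code of your own. Each camera call takes 0.05 s, during which the arm holds its last target. There are 200 camera calls.

## Task

Tidy the packing station: put the loose marker and the box cutter back in the clip rail. Press the marker into the empty pair of narrow spring clips and the cutter into the pair of wide ones, blade pointing away from the robot, each lying level, roughly centred and snapped fully home in both its clips. Leave the marker that is already in the rail where it is, and do not knock the other things about.

Things in the scene. Friction and masses are not known exactly. Their poses are not given: they have to be found in the camera images.
- rail: Fixed aluminium strip, 128 x 250 x 6 mm, on the bench. It carries three black holders 72 mm apart along its y, in varying order; x points to the far side. Each holder has two upward-opening steel spring clips, 84 mm apart along x, 14 mm wide each: the item lies along x in both. Origin: centre of the underside.
- narrow_free_seat (a point): Empty narrow holder. Point: midway between its two clips, on its centre line, level with the cushions on which the item's underside rests (36 mm over the bench); x along the item, to the far side, y along the rail. Clip legs 19 mm apart inside, pinched to 14.5 mm at 22 mm above the seat, mouth 27 mm at 33 mm; between the clips 64 mm free, 20 mm deep, for fingers.
- narrow_taken_seat (a point): The narrow holder that already holds a marker. The point and its axes are as for the empty one. Its marker's top is 18 mm above the seat.
- wide_seat (a point): Wide holder, for the cutter; point and axes as for the narrow one. Legs 26 mm apart, pinched to 21.5 mm at 20 mm above the seat, mouth 34 mm at 31 mm. In each holder an item pushed straight down, level, spreads the sprung legs and snaps under their lips; this takes 10 to 15 N; the lips then keep it down when the fingers let go.
- marker_mid (a point): The loose marker (black and white, felt, capped), lying on the bench; 135 mm long, 18 mm wide and high, 18 g. The point: its centre, 9 mm above its underside; y along its length (which end is where does not matter), z up.
- racked_marker_mid (a point): The marker already clipped in the rail (red and white, of the same size): leave it there. The point: its centre; y along its length.
- cutter_mid (a point): The box cutter, lying flat on the bench: yellow plastic handle 145 mm long, 24 mm wide, 16 mm high (a small slide button stands 4 mm higher), 70 g, grasped across the handle. The point: the middle of the handle, half-way up, 8 mm above the underside; y along its length, away from the blade, z up.
- cutter_blade (a point): Tip of the cutter's short blade, 93 mm from the handle's middle along the cutter's -y. In the rail this end points away from the robot (+x of the holder).
- tape: Roll of brown packing tape lying flat, diameter 116 mm, 48 mm high, bystander. Origin: centre of its underside.
- carton: Small white carton, 46 x 60 x 30 mm, bystander. Origin: centre of its underside.
There are look-alikes about, which are no part of the job. There is more than one size of the part that bears marker_mid; the job needs the larger.

How it is judged:
By the outcome, as a careful person would: the job done as asked, in the order asked, and still so for the second after the job is handed in, with the robot touching nothing.
It also fails if it takes over 61 s, if anything falls off the work surface, if the arm or the gripper's body presses on something with over 40 N, if the wrist force passes 120 N, or if a joint passes its speed limit or range.

## Working session

There is one attempt and no reset: what is moved stays moved. The work goes in short steps, Python scripts to look and compute and a tool call to move; the robot and the scene stay as the last step left them, time stands still between calls to the robot, and variables do not carry over. Pictures are saved under pics/ and viewed, at most 10 in all, crops included, and the job is handed in when it is done.

Besides the shell and the picture viewer there is one more tool, called after ">>>" as name([rows], argument=value, ...), one row to a line, values as JSON. send_rows: Moves the arm, as the interface text tells. Its arguments: {"type":"object","properties":{"deltas":{"type":"array","items":{"type":"array"}}},"required":["deltas"]}

```bash
mkdir -p pics; cat > h.py <<'E'
import numpy as np, cv2, pickle
from rig import bot, get_image
def shot(name, tag):
    d=get_image(name); pickle.dump(d,open(f'{tag}.pkl','wb')); cv2.imwrite(f'pics/{tag}.png',d['image'][:,:,::-1]); return d
def load(tag): return pickle.load(open(f'{tag}.pkl','rb'))
def ray(d,u,v):
    p=cv2.undistortPoints(np.array([[[u,v]]],float),np.array(d['K']),np.array(d['distortion']))[0,0]
    return np.array(d['origin']),np.array(d['rotation'])@np.array([p[0],p[1],1.])
def at_z(d,u,v,z):
    o,r=ray(d,u,v); return o+r*(z-o[2])/r[2]
def pt(d,u,v):
    o,r=ray(d,u,v); return o+r*d['depth'][int(round(v)),int(round(u))]
def crop(d,u0,v0,u1,v1,s,tag):
    cv2.imwrite(f'pics/{tag}.png',cv2.resize(d['image'][v0:v1,u0:u1,::-1],None,fx=s,fy=s,interpolation=cv2.INTER_CUBIC))
E
python3 - <<'E'
from h import *
for n in('top','side'):
    d=shot(n,n+'0'); print(n,d['origin'],d['K'][0][0])
    print(np.round(d['rotation'],2))
s=bot.state(); print(s['tcp_pos'],s['tcp_rot'],s['gripper_width'],s['time_s'])
E
```

```text
top [0.45620453 0.05422606 0.95963246] 411.0901301074261
[-2.14  2.17 -0.18]
side [0.5530028  1.04973582 0.57179545] 431.1210951992786
[-0.06  2.68 -1.61]
[0.15164267 0.63154139 0.23026665] [-3.69392391e-01 -3.11926124e+00  2.70567525e-03] 0.08560853959982673 0.1
```

View pics/top0.png

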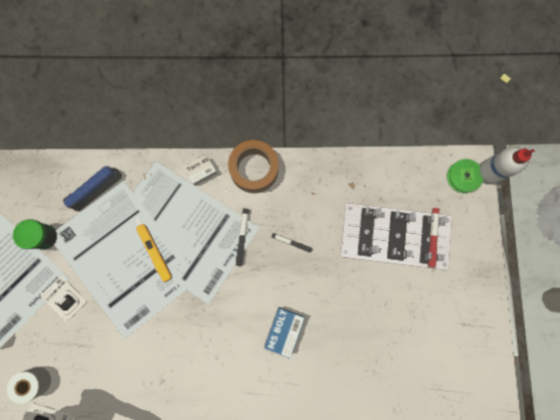

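View pics/side0.png

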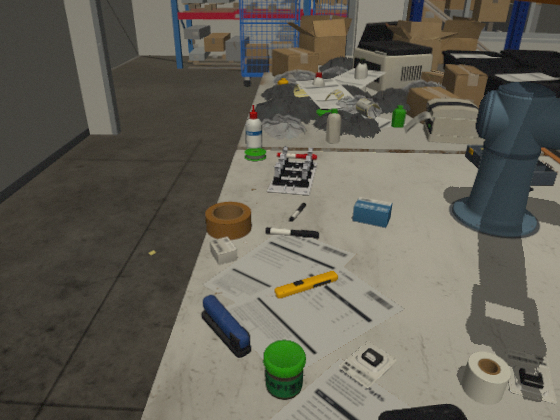

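The top view has +x up and +y to the left. Possible markers are a large black/white one (243,238), a small one (292,242) and the racked red one (434,238). The yellow cutter is at (154,252), the navy stapler at (91,188), and the rail at (397,237). I choose the large marker at (243,238) and will check it in a close crop.

```bash
sed -i "s/np.array(d\['rotation'\])@/cv2.Rodrigues(np.array(d['rotation'],float))[0]@/" h.py
python3 - <<'E'
from h import *
d=load('top0')
a=cv2.resize(d['image'][200:290,120:320,::-1],None,fx=4,fy=4,interpolation=cv2.INTER_CUBIC)
cv2.imwrite('pics/c1.png',a)
crop(d,335,195,465,280,6,'c2')
for n,u,v in(('mk',243,238),('small',292,242),('cut',154,252),('rail',397,237)): print(n,np.round(pt(d,u,v),3))
E
```

```text
mk [0.548 0.124 0.016]
small [0.537 0.012 0.013]
cut [0.519 0.327 0.012]
rail [ 0.545 -0.231  0.018]
```

View pics/c1.png

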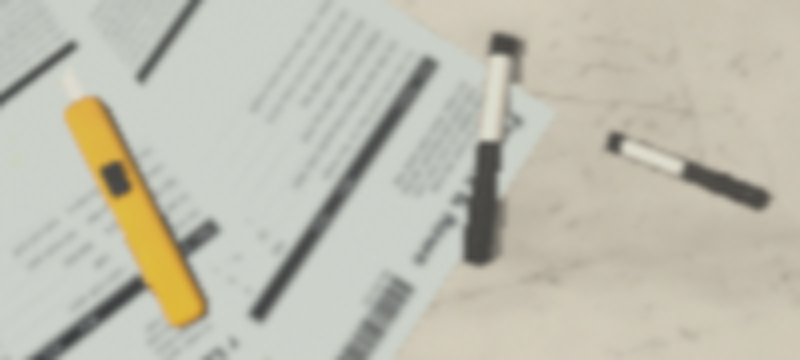

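View pics/c2.png

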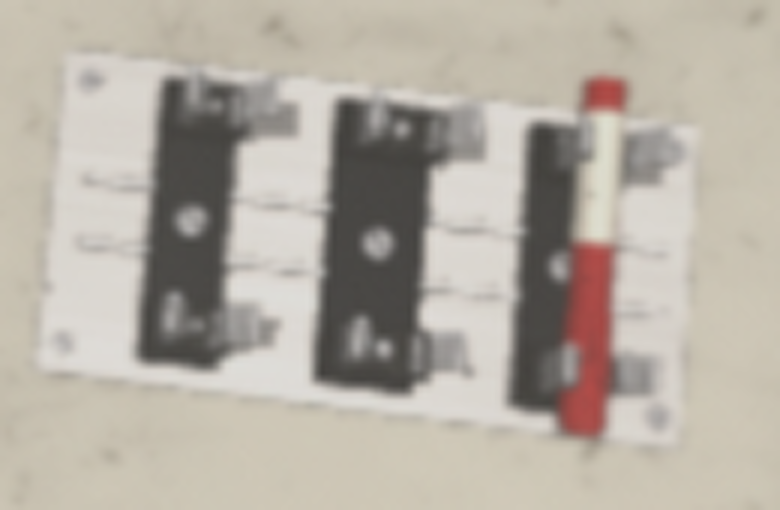

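The crop confirms the choice: the large marker runs from (246,209) to (240,265), about 135 mm, while the small one is about 100 mm. The cutter's blade points up-left at (137,219). In the rail, the left holder is narrow and empty with its screw at (367,232), the middle one is wide with its screw at (398,235.5), and the right one is taken.

```bash
python3 - <<'E'
from h import *
from scipy.spatial.transform import Rotation as R
d=load('top0')
def c1(u,v): return (u+.5)/4-.5+120,(v+.5)/4-.5+200
def c2(u,v): return (u+.5)/6-.5+335,(v+.5)/6-.5+195
def line(a,b,z,n):
    A=at_z(d,*a,z);B=at_z(d,*b,z); e=A-B
    print(n,'mid',np.round((A+B)/2*1000,1),'len',round(np.linalg.norm(e)*1000,1),'ang from +x deg',round(np.degrees(np.arctan2(e[1],e[0])),1)); return (A+B)/2
line(c1(506,35),c1(479,264),.009,'marker')
line(c1(82,97),c1(189,325),.010,'cutter')
hsv=cv2.cvtColor(d['image'],cv2.COLOR_RGB2HSV)
m=cv2.inRange(hsv,(15,150,120),(35,255,255)); m[:,:120]=0;m[:,190:]=0;m[:200]=0;m[300:]=0
print(cv2.minAreaRect(cv2.findNonZero(m)))
C=[at_z(d,*c2(*p),.006) for p in((68,55),(700,125),(682,443),(38,372))]
c=np.mean(C,0); ex=(C[0]+C[1]-C[2]-C[3])/2; ey=(C[0]+C[3]-C[1]-C[2])/2
print('rail',c*1000,np.linalg.norm(ex),np.linalg.norm(ey),np.degrees(np.arctan2(ex[1],ex[0])),np.degrees(np.arctan2(-ey[0],ey[1])))
for p in((191,220),(378,243),(560,267)): print('screw',np.round(at_z(d,*c2(*p),.017)*1000,1))
line(c2(606,78),c2(581,436),.048,'red')
t=R.from_rotvec(bot.state()['tcp_rot']).as_matrix(); print(np.round(t,3))
E
```

```text
marker mid [551.8 125.2   9. ] len 133.8 ang from +x deg -6.8
cutter mid [519.4 329.   10. ] len 146.1 ang from +x deg 26.2
((153.50001525878906, 252.5), (60.37383270263672, 9.391485214233398), 63.43495178222656)
rail [ 549.31211506 -232.87769726    6.        ] 0.124829042658217 0.24831096889055795 -7.588467338481267 -7.126848571014185
screw [ 559.6 -160.8   17. ]
screw [ 549.8 -232.4   17. ]
screw [ 539.6 -301.7   17. ]
red mid [ 541.1 -302.7   48. ] len 134.6 ang from +x deg -8.0
[[-0.972  0.234 -0.001]
 [ 0.234  0.972 -0.002]
 [ 0.    -0.002 -1.   ]]
```

>>> send_rows([
  [0.6,[22,-28,0],[0,0,0.02]],
  [0.6,[22,-28,0],[0,0,0.02]],
  [0.6,[22,-28,0],[0,0,0.02]],
  [0.6,[22,-28,0],[0,0,0.02]],
  [0.6,[22,-28,0],[0,0,0.02]],
])

```text
time_s: 0.52
tcp_pos: [0.2623, 0.4904, 0.2307]
tcp_rot: [-0.211, -3.134, 0.001]
wrist_force: [1.6, 0.6, -0.2]
gripper_width: 0.0511
grip_force: 0.0
```

>>> send_rows([
  [0.6,[22,-28,0],[0,0,0.017]],
  [0.6,[22,-28,0],[0,0,0]],
  [0.6,[22,-28,0],[0,0,0]],
  [0.6,[22,-28,0],[0,0,0]],
  [0.6,[22,-28,0],[0,0,0]],
])

```text
time_s: 0.93
tcp_pos: [0.3723, 0.3504, 0.2309]
tcp_rot: [-0.186, -3.136, 0.0]
wrist_force: [1.5, 0.1, 0.1]
gripper_width: 0.0513
grip_force: 0.0
```

>>> send_rows([
  [0.6,[22,-28,0],[0,0,0]],
  [0.6,[22,-28,0],[0,0,0]],
  [0.6,[22,-28,-15],[0,0,0]],
  [0.6,[22,-28,-15],[0,0,0]],
  [0.6,[22,-28,-15],[0,0,0]],
])

```text
time_s: 1.35
tcp_pos: [0.4826, 0.2104, 0.1858]
tcp_rot: [0.187, 3.136, 0.0]
wrist_force: [0.8, 0.7, 0.8]
gripper_width: 0.0509
grip_force: 0.0
```

>>> send_rows([
  [0.6,[22,-28,-20],[0,0,0]],
  [0.6,[22,-28,-20],[0,0,0]],
  [0.6,[22,-28,-20],[0,0,0]],
  [0.6,[0,0,0],[0,0,0]],
  [0.6,[0,0,0],[0,0,0]],
])

```text
time_s: 1.77
tcp_pos: [0.5473, 0.1266, 0.1243]
tcp_rot: [-0.191, -3.132, 0.0]
wrist_force: [0.1, 0.0, -0.1]
gripper_width: 0.0514
grip_force: 0.0
```

>>> send_rows([
  [0.6,[4.5,-1.5,-30],[0,0,0]],
  [0.6,[0,0,-30],[0,0,0]],
  [0.6,[0,0,-30],[0,0,0]],
  [0.6,[0,0,-20],[0,0,0]],
  [0.6,[0,0,-8],[0,0,0]],
])

```text
time_s: 2.18
tcp_pos: [0.5496, 0.1276, 0.0057]
tcp_rot: [-0.184, -3.131, 0.0]
wrist_force: [-0.5, -0.2, -0.4]
gripper_width: 0.0512
grip_force: 0.0
```

>>> send_rows([
  [0.6,[0,0,-3],[0,0,0]],
  [0.0,[0,0,0],[0,0,0]],
  [0.0,[0,0,0],[0,0,0]],
  [0.0,[0,0,0],[0,0,0]],
  [0.0,[0,0,0],[0,0,0]],
])

```text
time_s: 2.6
tcp_pos: [0.5541, 0.1268, 0.0076]
tcp_rot: [0.186, 3.132, 0.001]
wrist_force: [-0.3, 0.7, 6.3]
gripper_width: 0.0155
grip_force: 61.4
```

>>> send_rows([
  [0.0,[0,0,0],[0,0,0]],
  [0.0,[0,0,0],[0,0,0]],
  [0.0,[0,0,0],[0,0,0]],
])

```text
time_s: 2.85
tcp_pos: [0.5541, 0.1268, 0.0076]
tcp_rot: [0.186, 3.132, 0.001]
wrist_force: [-1.8, 0.9, 6.6]
gripper_width: 0.0157
grip_force: 61.4
```

```bash
python3 - <<'E'
from h import *
d=shot('side','side1'); crop(d,230,150,370,255,5.5,'s1')
s=bot.state(); print(s['tcp_pos'],s['wrist_torque'],s['wrist_force'])
E
```

```text
[0.55414167 0.12674286 0.00755893] [ 0.15305601  0.18221004 -0.00333736] [-0.94477863  0.23630771  6.55561207]
```

View pics/s1.png

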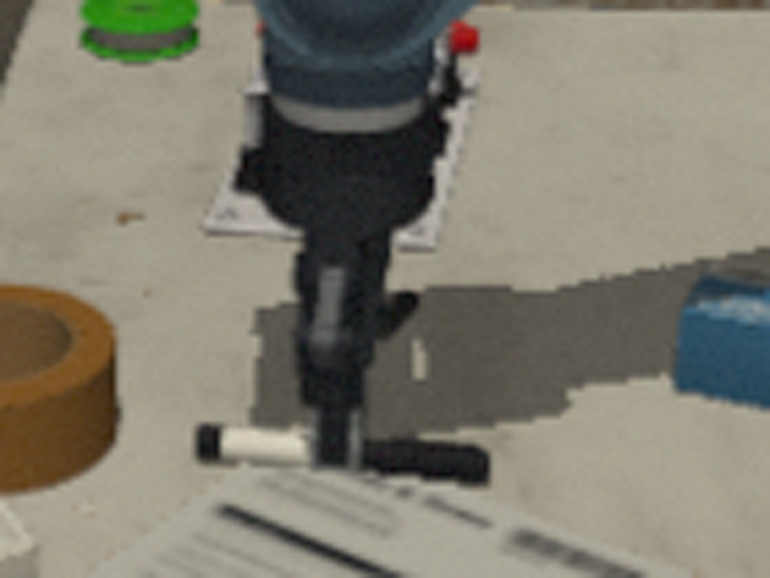

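The crop shows the near finger covering the marker's full height, with its tip reaching the bench at (337,468), so the grasp looks sound. Next I lift and carry.

>>> send_rows([
  [0.0,[0,0,25],[0,0,0]],
  [0.0,[0,0,30],[0,0,0]],
  [0.0,[0,0,30],[0,0,0]],
  [0.0,[0,0,30],[0,0,0]],
  [0.0,[1,-30,5],[0,0,-0.015]],
])

```text
time_s: 3.32
tcp_pos: [0.5569, 0.0992, 0.1322]
tcp_rot: [0.202, 3.124, 0.003]
wrist_force: [1.8, -0.0, 1.0]
gripper_width: 0.0157
grip_force: 60.6
```

>>> send_rows([
  [0.0,[1,-35,0],[0,0,0]],
  [0.0,[1,-35,0],[0,0,0]],
  [0.0,[1,-35,0],[0,0,0]],
  [0.0,[1,-35,0],[0,0,0]],
  [0.0,[1,-35,0],[0,0,0]],
])

```text
time_s: 3.73
tcp_pos: [0.5584, -0.0802, 0.1262]
tcp_rot: [0.21, 3.133, -0.001]
wrist_force: [-0.0, -0.8, -0.8]
gripper_width: 0.0158
grip_force: 60.6
```

>>> send_rows([
  [0.0,[1,-35,0],[0,0,0]],
  [0.0,[0,-28,0],[0,0,0]],
  [0.0,[0,-18,0],[0,0,0]],
  [0.0,[0,0,0],[0,0,0]],
  [0.0,[0,0,0],[0,0,0]],
])

```text
time_s: 4.15
tcp_pos: [0.5594, -0.1603, 0.1258]
tcp_rot: [0.213, 3.134, -0.0]
wrist_force: [-0.3, -0.6, 0.5]
gripper_width: 0.0158
grip_force: 60.6
```

```bash
python3 - <<'E'
from h import *
d=shot('side','side2'); t=shot('top','top2')
a=cv2.resize(d['image'][100:205,230:370,::-1],(560,420),interpolation=cv2.INTER_CUBIC)
b=cv2.resize(t['image'][180:285,330:470,::-1],(560,420),interpolation=cv2.INTER_CUBIC)
cv2.imwrite('pics/s2.png',cv2.resize(np.hstack([a,b]),(800,300)))
s=bot.state(); print(s['tcp_pos'],s['tcp_rot'],s['wrist_force'],s['gripper_width'])
E
```

```text
[ 0.55928849 -0.15866638  0.12545128] [2.09141790e-01 3.13454593e+00 4.32308163e-04] [ 0.47568647 -0.13482948  0.06078881] 0.015770853229741515
```

View pics/s2.png

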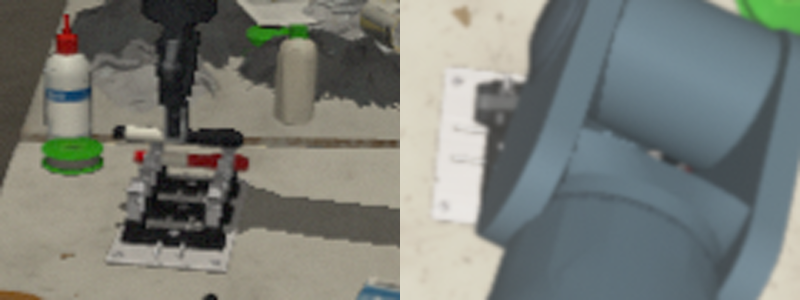

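The marker is held level above the near holder, with its ends in the side view at about (271,146) and (315,148). The top view is blocked by the arm. I'll measure the marker from the side depth.

```bash
python3 - <<'E'
from h import *
d=load('side2')
# column-wise depth points near the marker
for u in (272,274,278,282,285,300,304,308,312,314):
    P=[pt(d,u,v) for v in range(140,156) if d['depth'][v,u]>0]
    P=np.array([p for p in P if -.175<p[1]<-.13 and .08<p[2]<.17])
    if len(P): print(u,len(P),np.round(P.mean(0)*1000,1),np.round([P[:,1].max()*1000,P[:,2].min()*1000,P[:,2].max()*1000],1))
d0=load('side0')  # unobstructed: clip points of the nearest holder
for n,dd in(('side0',d0),):
    uu,vv=np.meshgrid(range(255,330),range(140,200)); Q=np.array([pt(dd,u,v) for u,v in zip(uu.ravel(),vv.ravel()) if dd['depth'][v,u]>0])
    ex=np.array([np.cos(-.134),np.sin(-.134)]); ey=np.array([-ex[1],ex[0]])
    r=Q[:,:2]-[.5493,-.2327]; X=r@ex*1e3; Y=r@ey*1e3; Z=Q[:,2]*1e3
    for y0 in(0,72):
        for s in(-1,1):
            k=(abs(Y-y0)<26)&(Z>45)&(abs(X-s*42)<20)
            if k.sum(): print(y0,s,k.sum(),'X',np.round(np.percentile(X[k],[10,50,90])),'Y',np.round(np.sort(Y[k])),'Zmax',Z[k].max())
E
```

```text
272 5 [ 617.5 -160.6  129.7] [-155.2  124.4  134.5]
274 6 [ 611.5 -160.5  128.3] [-158.4  119.2  136.2]
278 6 [ 599.6 -157.9  129.5] [-153.   123.5  134. ]
282 6 [ 587.7 -156.7  130.2] [-149.1  122.8  135.1]
285 5 [ 578.8 -156.1  129. ] [-154.4  123.4  134.1]
300 6 [ 534.6 -148.9  131. ] [-145.1  124.6  136.8]
304 7 [ 522.9 -146.6  130.5] [-141.7  122.4  137.3]
308 7 [ 511.2 -146.1  130.9] [-140.9  121.4  139.3]
312 6 [ 499.6 -144.   130.4] [-140.4  121.9  135.6]
314 4 [ 493.6 -147.4  129.2] [-144.   124.9  133.7]
0 -1 44 X [-45. -41. -35.] Y [-19. -15. -15. -14. -14. -14. -14. -13. -12. -12. -11. -11. -11. -11.
 -10.  -9.  -8.  -8.  -7.  -7.  -6.  -4.  13.  16.  16.  16.  17.  17.
  17.  17.  17.  18.  18.  20.  20.  20.  20.  22.  22.  24.  24.  25.
  25.  25.] Zmax 71.29815329507683
0 1 51 X [38. 43. 50.] Y [-21. -16. -16. -16. -16. -15. -15. -14. -14. -14. -14. -13. -12. -12.
 -12. -11. -11. -11.  -9.  -8.  -8.  -7.  -7.  -6.  -5.  11.  15.  15.
  16.  17.  17.  17.  17.  17.  18.  19.  19.  19.  20.  20.  20.  20.
  20.  21.  21.  22.  22.  22.  24.  24.  25.] Zmax 70.2925455404847
72 -1 53 X [-44. -40. -35.] Y [57. 58. 60. 60. 60. 60. 61. 61. 61. 61. 62. 63. 63. 65. 65. 65. 66. 66.
 68. 68. 69. 83. 83. 84. 85. 85. 85. 85. 85. 85. 86. 86. 86. 87. 87. 87.
 87. 87. 88. 88. 88. 89. 89. 90. 90. 91. 91. 91. 91. 92. 92. 94. 96.] Zmax 71.93641825187413
72 1 62 X [39. 45. 50.] Y [59. 59. 60. 60. 60. 60. 61. 61. 62. 62. 62. 63. 63. 64. 64. 64. 65. 65.
 66. 66. 73. 81. 81. 81. 83. 83. 83. 84. 84. 84. 85. 85. 85. 85. 85. 85.
 86. 86. 86. 86. 86. 86. 87. 87. 87. 87. 87. 88. 88. 88. 88. 88. 88. 89.
 89. 90. 90. 90. 92. 92. 92. 94.] Zmax 73.14225333769903
```

>>> send_rows([
  [0.0,[2.5,-1,-10],[0,0,0]],
  [0.0,[0,0,-20],[0,0,0]],
  [0.0,[0,0,-10],[0,0,0]],
  [0.0,[0,0,-6],[0,0,0]],
  [0.0,[0,0,0],[0,0,0]],
])

```text
time_s: 4.67
tcp_pos: [0.5606, -0.1592, 0.0771]
tcp_rot: [-0.208, -3.131, -0.003]
wrist_force: [-0.0, -1.2, -0.1]
gripper_width: 0.0156
grip_force: 60.6
```

>>> send_rows([
  [0.0,[0,0,-6],[0,0,0]],
  [0.0,[0,0,-6],[0,0,0]],
  [0.0,[0,0,-6],[0,0,0]],
  [0.0,[0,0,-4],[0,0,0]],
  [0.0,[0,0,0],[0,0,0]],
])

```text
time_s: 5.08
tcp_pos: [0.5618, -0.1604, 0.0567]
tcp_rot: [-0.21, -3.134, -0.0]
wrist_force: [1.0, -0.3, -1.2]
gripper_width: 0.0154
grip_force: 60.5
```

>>> send_rows([
  [0.0,[0,0,-4],[0,0,0]],
  [0.0,[0,0,-4],[0,0,0]],
  [0.0,[0,0,-3],[0,0,0]],
  [0.0,[0,0,0],[0,0,0]],
])

```text
time_s: 5.42
tcp_pos: [0.561, -0.1601, 0.0451]
tcp_rot: [-0.21, -3.133, -0.001]
wrist_force: [-0.5, -1.3, 0.3]
gripper_width: 0.0157
grip_force: 60.6
```

>>> send_rows([
  [0.0,[0,0,-3],[0,0,0]],
  [0.0,[0,0,-2],[0,0,0]],
  [0.0,[0,0,0],[0,0,0]],
])

```text
time_s: 5.67
tcp_pos: [0.5618, -0.1605, 0.0435]
tcp_rot: [-0.209, -3.132, -0.001]
wrist_force: [-10.1, 3.3, 17.3]
gripper_width: 0.0156
grip_force: 62.7
```

```bash
cat > m.py <<'E'
from h import *
import sys
def prof(d,y0,hw=9,lab=''):
    uu,vv=np.meshgrid(range(240,345),range(120,205))
    Q=np.array([pt(d,u,v) for u,v in zip(uu.ravel(),vv.ravel()) if d['depth'][v,u]>0])
    ex=np.array([np.cos(-.134),np.sin(-.134)]); ey=np.array([-ex[1],ex[0]])
    r=Q[:,:2]-[.5493,-.2327]; X=r@ex*1e3; Y=r@ey*1e3-y0; Z=Q[:,2]*1e3
    for a,b in((-75,-64),(-64,-52),(-30,-12),(12,30),(52,64),(64,75)):
        k=(X>a)&(X<b)&(abs(Y)<16)&(Z>36)
        if k.sum(): print(lab,(a,b),k.sum(),'Y',round(np.median(Y[k]),1),'Z lo/mid/hi',np.round(np.percentile(Z[k],[5,50,95]),1))
E
python3 - <<'E'
from m import *
prof(load('side0'),-72,lab='racked'); d=shot('side','side3'); prof(d,72,lab='mine')
crop(d,240,120,340,205,6,'s3'); print(bot.state()['wrist_force'])
E
```

```text
racked (-64, -52) 20 Y 9.8 Z lo/mid/hi [41.1 49.2 54.2]
racked (-30, -12) 27 Y 8.1 Z lo/mid/hi [37.1 48.9 54.7]
racked (12, 30) 24 Y 7.3 Z lo/mid/hi [38.6 47.9 52.2]
racked (52, 64) 7 Y 7.7 Z lo/mid/hi [39.8 48.9 53.2]
racked (64, 75) 9 Y 8.8 Z lo/mid/hi [40.4 45.9 51.5]
mine (-75, -64) 2 Y 6.4 Z lo/mid/hi [41.2 43.3 45.4]
mine (-64, -52) 24 Y 8.1 Z lo/mid/hi [37.4 48.4 53.7]
mine (-30, -12) 45 Y 7.7 Z lo/mid/hi [ 39.2  51.3 148.9]
mine (12, 30) 29 Y 8.9 Z lo/mid/hi [38.1 48.3 70.2]
mine (52, 64) 18 Y 6.1 Z lo/mid/hi [37.8 48.3 53.1]
mine (64, 75) 9 Y 8.7 Z lo/mid/hi [42.2 48.5 53.1]
[-9.00988309  3.49045182 16.49200532]
```

View pics/s3.png

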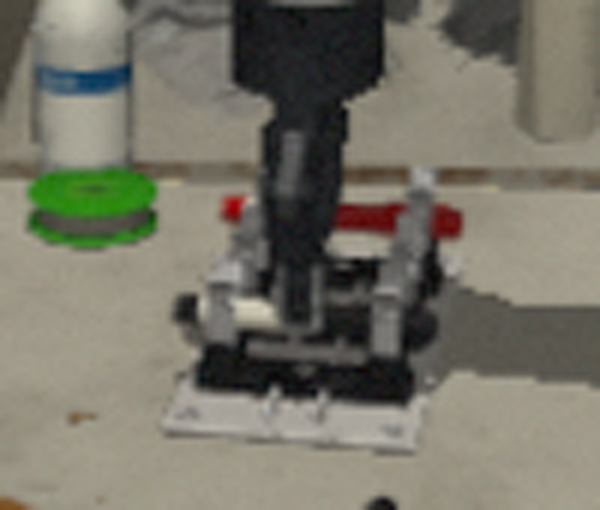

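The marker sits at the same height as the racked one (48.4 against 48.9 mm) and lies level in both clips. I'll release it and go for the cutter.

>>> send_rows([
  [0.5,[0,0,1],[0,0,0]],
  [0.5,[0,0,1],[0,0,0]],
  [0.5,[0,0,1],[0,0,0]],
  [0.5,[0,0,0],[0,0,0]],
  [0.5,[0,0,10],[0,0,0]],
])

```text
time_s: 6.13
tcp_pos: [0.5602, -0.1597, 0.0523]
tcp_rot: [-0.21, -3.13, -0.003]
wrist_force: [-0.4, 0.1, 0.2]
gripper_width: 0.0426
grip_force: 0.0
```

>>> send_rows([
  [0.5,[0,0,25],[0,0,0]],
  [0.5,[0,0,30],[0,0,0]],
  [0.6,[0,0,30],[0,0,0]],
  [0.6,[-3,30,0],[0,0,0.06]],
  [0.6,[-3,35,0],[0,0,0.06]],
])

```text
time_s: 6.55
tcp_pos: [0.5579, -0.0971, 0.1431]
tcp_rot: [0.023, 3.135, -0.004]
wrist_force: [0.8, 0.8, 0.6]
gripper_width: 0.0512
grip_force: 0.0
```

>>> send_rows([
  [0.6,[-3,35,0],[0,0,0.06]],
  [0.6,[-3,35,0],[0,0,0.06]],
  [0.6,[-3,35,0],[0,0,0.06]],
  [0.6,[-3,35,0],[0,0,0.06]],
  [0.6,[-3,35,0],[0,0,0.06]],
])

```text
time_s: 6.97
tcp_pos: [0.5405, 0.0811, 0.1399]
tcp_rot: [-0.452, 3.108, -0.0]
wrist_force: [0.6, -0.1, -1.0]
gripper_width: 0.0513
grip_force: 0.0
```

>>> send_rows([
  [0.6,[-3,35,0],[0,0,0.06]],
  [0.6,[-3,35,0],[0,0,0.06]],
  [0.6,[-3,35,0],[0,0,0.05]],
  [0.6,[-3,35,0],[0,0,0]],
  [0.6,[-3,35,0],[0,0,0]],
])

```text
time_s: 7.38
tcp_pos: [0.5255, 0.2563, 0.14]
tcp_rot: [-0.711, 3.06, -0.0]
wrist_force: [1.1, -0.3, 0.3]
gripper_width: 0.0512
grip_force: 0.0
```

>>> send_rows([
  [0.6,[-3,35,0],[0,0,0]],
  [0.6,[-3,24,0],[0,0,0]],
  [0.6,[0,0,0],[0,0,0]],
  [0.6,[0,0,0],[0,0,0]],
])

```text
time_s: 7.72
tcp_pos: [0.5195, 0.3145, 0.1396]
tcp_rot: [-0.714, 3.059, -0.0]
wrist_force: [0.9, -1.3, 0.3]
gripper_width: 0.0511
grip_force: 0.0
```

>>> send_rows([
  [0.6,[0,14.5,-20],[0,0,0]],
  [0.6,[0,0,-35],[0,0,0]],
  [0.6,[0,0,-35],[0,0,0]],
  [0.6,[0,0,-28],[0,0,0]],
  [0.6,[0,0,-12],[0,0,0]],
])

```text
time_s: 8.13
tcp_pos: [0.5173, 0.3255, 0.0051]
tcp_rot: [0.706, -3.054, 0.002]
wrist_force: [-0.1, -0.8, 1.0]
gripper_width: 0.0512
grip_force: 0.0
```

>>> send_rows([
  [0.6,[0,0,-4],[0,0,0]],
  [0.6,[0,0,0],[0,0,0]],
  [0.0,[0,0,0],[0,0,0]],
  [0.0,[0,0,0],[0,0,0]],
  [0.0,[0,0,0],[0,0,0]],
])

```text
time_s: 8.55
tcp_pos: [0.5219, 0.3287, 0.0081]
tcp_rot: [-0.71, 3.056, 0.001]
wrist_force: [0.3, 0.5, 1.7]
gripper_width: 0.0216
grip_force: 59.4
```

>>> send_rows([
  [0.0,[0,0,0],[0,0,0]],
  [0.0,[0,0,0],[0,0,0]],
  [0.0,[0,0,0],[0,0,0]],
])

```text
time_s: 8.8
tcp_pos: [0.5219, 0.3287, 0.0081]
tcp_rot: [-0.71, 3.056, 0.001]
wrist_force: [-0.1, -1.0, 6.4]
gripper_width: 0.0222
grip_force: 60.0
```

>>> send_rows([
  [0.0,[0,0,25],[0,0,0]],
  [0.0,[0,0,35],[0,0,0]],
  [0.0,[0,0,35],[0,0,0]],
  [0.0,[0,0,35],[0,0,0]],
  [0.0,[2,-30,0],[0,0,-0.06]],
])

```text
time_s: 9.22
tcp_pos: [0.5265, 0.3027, 0.1454]
tcp_rot: [-0.62, 3.062, 0.006]
wrist_force: [1.9, 0.0, 0.6]
gripper_width: 0.0221
grip_force: 59.2
```

>>> send_rows([
  [0.0,[2,-35,0],[0,0,-0.06]],
  [0.0,[2,-35,0],[0,0,-0.06]],
  [0.0,[2,-35,0],[0,0,-0.06]],
  [0.0,[2,-35,0],[0,0,-0.06]],
  [0.0,[2,-35,0],[0,0,-0.06]],
])

```text
time_s: 9.63
tcp_pos: [0.5319, 0.1216, 0.1362]
tcp_rot: [-0.147, 3.136, -0.0]
wrist_force: [-0.2, -0.1, 0.0]
gripper_width: 0.022
grip_force: 59.2
```

>>> send_rows([
  [0.0,[2,-35,0],[0,0,-0.06]],
  [0.0,[2,-35,0],[0,0,-0.06]],
  [0.0,[2,-35,0],[0,0,-0.06]],
  [0.0,[2,-35,0],[0,0,-0.05]],
  [0.0,[2,-35,0],[0,0,0]],
])

```text
time_s: 10.05
tcp_pos: [0.5419, -0.0537, 0.1363]
tcp_rot: [0.212, 3.133, -0.001]
wrist_force: [1.2, 0.6, -0.7]
gripper_width: 0.0219
grip_force: 59.2
```

>>> send_rows([
  [0.0,[2,-35,0],[0,0,0]],
  [0.0,[2,-35,0],[0,0,0]],
  [0.0,[2,-35,0],[0,0,0]],
  [0.0,[2,-35,0],[0,0,0]],
  [0.0,[2,-25,0],[0,0,0]],
])

```text
time_s: 10.47
tcp_pos: [0.552, -0.22, 0.1364]
tcp_rot: [0.212, 3.133, -0.002]
wrist_force: [0.3, 0.6, 0.8]
gripper_width: 0.0222
grip_force: 59.2
```

>>> send_rows([
  [0.0,[0,0,0],[0,0,0]],
  [0.0,[0,0,0],[0,0,0]],
])

```text
time_s: 10.63
tcp_pos: [0.5519, -0.2181, 0.136]
tcp_rot: [0.213, 3.133, -0.0]
wrist_force: [-0.5, 0.4, -1.4]
gripper_width: 0.0218
grip_force: 59.1
```

>>> send_rows([
  [0.0,[0,-14,-20],[0,0,0]],
  [0.0,[0,0,0],[0,0,0]],
  [0.0,[0,0,0],[0,0,0]],
])

```text
time_s: 10.88
tcp_pos: [0.551, -0.2294, 0.1144]
tcp_rot: [-0.209, -3.132, -0.003]
wrist_force: [-0.4, 0.3, -1.3]
gripper_width: 0.0219
grip_force: 59.1
```

```bash
python3 - <<'E'
from h import *
d=shot('side','side4'); crop(d,240,90,340,195,5,'s4')
hsv=cv2.cvtColor(d['image'],cv2.COLOR_RGB2HSV)
m=cv2.inRange(hsv,(15,140,80),(35,255,255)); m[:100]=0;m[190:]=0;m[:,:240]=0;m[:,340:]=0
m=(m>0)&(d['depth']>0)
ex=np.array([np.cos(-.134),np.sin(-.134)]); ey=np.array([-ex[1],ex[0]])
us=np.where(m.any(0))[0]; print(us.min(),us.max())
for u in us[::3]:
    Q=np.array([pt(d,u,v) for v in np.where(m[:,u])[0]]); r=Q[:,:2]-[.5493,-.2327]
    print(u,len(Q),'X',round(np.median(r@ex)*1e3),'Y',np.round(np.percentile(r@ey*1e3,[0,50,100]),1),'Z',np.round(np.percentile(Q[:,2]*1e3,[0,50,100]),1))
s=bot.state();print(s['tcp_pos'],s['wrist_force'])
E
```

```text
272 317
272 4 X 70 Y [11.5 14.6 19.6] Z [111.2 118.  120.5]
275 6 X 60 Y [ 2.8 18.  20.3] Z [110.7 118.6 122.4]
278 7 X 51 Y [ 6.7 14.8 19.2] Z [107.2 118.  123.4]
281 7 X 41 Y [ 2.7 17.6 21.9] Z [108.9 118.1 122.9]
284 7 X 33 Y [-0.3 14.1 20.7] Z [108.  117.4 122.1]
287 6 X 23 Y [ 9.8 14.9 18.8] Z [108.9 117.3 123.8]
290 2 X 13 Y [15.4 16.2 17. ] Z [110.  111.3 112.6]
293 1 X 4 Y [15.4 15.4 15.4] Z [110. 110. 110.]
296 1 X -5 Y [16.6 16.6 16.6] Z [111.1 111.1 111.1]
299 5 X -14 Y [ 0.7 13.5 16. ] Z [107.3 119.7 122.3]
302 5 X -24 Y [ 0.3 14.1 20.1] Z [109.  121.2 122.8]
305 5 X -33 Y [-1.  13.5 16.3] Z [109.7 121.5 123. ]
308 5 X -42 Y [-4.9 10.4 20.2] Z [111.8 121.1 122.9]
311 6 X -52 Y [ 7.7 13.8 15.4] Z [110.4 118.4 124. ]
314 6 X -61 Y [ 0.7 13.3 17.9] Z [112.2 119.  122.3]
317 6 X -70 Y [-2.3 10.9 16.1] Z [109.8 118.9 121.7]
[ 0.55166752 -0.2295419   0.11529572] [-0.27019169 -0.49298473 -0.72953329]
```

View pics/s4.png

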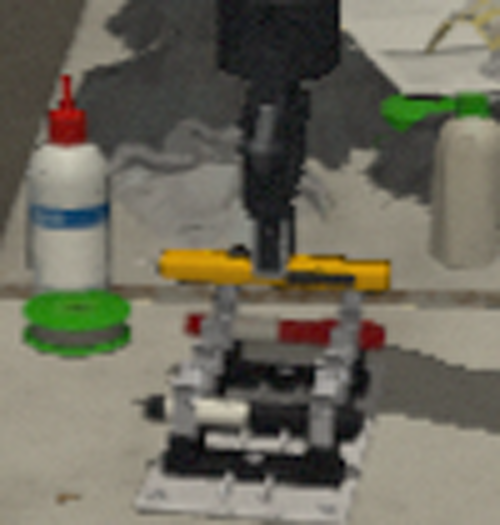

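The cutter is held level with the blade on the far side, spanning (272–317, ~144), and is centred along the rail's x. It needs about -3 mm in y before pressing down.

>>> send_rows([
  [0.0,[0.5,-3.2,-5],[0,0,-0.007]],
  [0.0,[0,0,-15],[0,0,0]],
  [0.0,[0,0,-12],[0,0,0]],
  [0.0,[0,0,-4],[0,0,0]],
  [0.0,[0,0,0],[0,0,0]],
])

```text
time_s: 11.35
tcp_pos: [0.5514, -0.2331, 0.0777]
tcp_rot: [-0.22, -3.131, -0.003]
wrist_force: [-0.5, 0.1, -0.4]
gripper_width: 0.0217
grip_force: 59.1
```

>>> send_rows([
  [0.0,[0,0,-4],[0,0,0]],
  [0.0,[0,0,-4],[0,0,0]],
  [0.0,[0,0,-4],[0,0,0]],
  [0.0,[0,0,-4],[0,0,0]],
  [0.0,[0,0,0],[0,0,0]],
])

```text
time_s: 11.77
tcp_pos: [0.5528, -0.2341, 0.0635]
tcp_rot: [0.221, 3.133, 0.001]
wrist_force: [1.4, 2.3, 0.8]
gripper_width: 0.022
grip_force: 59.2
```

>>> send_rows([
  [0.0,[0,0,-4],[0,0,0]],
  [0.0,[0,0,-4],[0,0,0]],
  [0.0,[0,0,-3],[0,0,0]],
  [0.0,[0,0,-3],[0,0,0]],
  [0.0,[0,0,0],[0,0,0]],
])

```text
time_s: 12.18
tcp_pos: [0.5519, -0.2334, 0.0481]
tcp_rot: [-0.221, -3.133, -0.002]
wrist_force: [1.3, 2.5, -3.0]
gripper_width: 0.022
grip_force: 58.9
```

>>> send_rows([
  [0.0,[0,0,-3],[0,0,0]],
  [0.0,[0,0,-3],[0,0,0]],
  [0.0,[0,0,-1.5],[0,0,0]],
  [0.0,[0,0,0],[0,0,0]],
])

```text
time_s: 12.52
tcp_pos: [0.5525, -0.2334, 0.044]
tcp_rot: [-0.222, -3.132, -0.004]
wrist_force: [-8.0, 9.2, 18.8]
gripper_width: 0.0221
grip_force: 61.3
```

```bash
python3 - <<'E'
from m import *
d=shot('side','side5'); prof(d,0,lab='cutter'); prof(d,72,lab='marker'); s=bot.state(); print(s['tcp_pos'],s['wrist_force'])
E
```

```text
cutter (-75, -64) 6 Y 11.2 Z lo/mid/hi [40.7 48.5 51.1]
cutter (-64, -52) 22 Y 10.9 Z lo/mid/hi [39.9 48.7 53.2]
cutter (-30, -12) 37 Y 9.1 Z lo/mid/hi [ 39.9  50.8 149.7]
cutter (12, 30) 33 Y 11.1 Z lo/mid/hi [ 38.2  50.4 147.8]
cutter (52, 64) 9 Y 3.8 Z lo/mid/hi [46.6 50.6 51.9]
cutter (64, 75) 21 Y 9.9 Z lo/mid/hi [39.1 47.9 52. ]
marker (-75, -64) 1 Y 5.1 Z lo/mid/hi [44.4 44.4 44.4]
marker (-64, -52) 26 Y 8.1 Z lo/mid/hi [39.5 48.5 53.9]
marker (-30, -12) 33 Y 9.1 Z lo/mid/hi [40.3 48.2 53.4]
marker (12, 30) 49 Y 6.7 Z lo/mid/hi [ 38.7  52.  139.4]
marker (52, 64) 21 Y 7.9 Z lo/mid/hi [38.9 47.1 53.6]
marker (64, 75) 7 Y 6.6 Z lo/mid/hi [43.1 49.8 53.7]
[ 0.55247547 -0.23336361  0.04400379] [-7.91850182 10.42322507 17.70271204]
```

The cutter's top is at about 52 mm, which is seat + 16, at both ends, so it is home. I'll release it and retreat.

>>> send_rows([
  [0.5,[0,0,1],[0,0,0]],
  [0.5,[0,0,1],[0,0,0]],
  [0.5,[0,0,1],[0,0,0]],
  [0.5,[0,0,0],[0,0,0]],
  [0.5,[0,0,10],[0,0,0]],
])

```text
time_s: 12.98
tcp_pos: [0.5508, -0.2336, 0.0529]
tcp_rot: [-0.221, -3.13, -0.003]
wrist_force: [-0.4, -0.8, 0.2]
gripper_width: 0.0429
grip_force: 0.0
```

>>> send_rows([
  [0.5,[0,0,30],[0,0,0]],
  [0.5,[0,0,35],[0,0,0]],
  [0.5,[0,0,35],[0,0,0]],
  [0.5,[0,0,35],[0,0,0]],
  [0.5,[-5,35,10],[0,0,0]],
])

```text
time_s: 13.4
tcp_pos: [0.5506, -0.2048, 0.2078]
tcp_rot: [0.228, 3.122, -0.012]
wrist_force: [1.9, -0.7, 1.1]
gripper_width: 0.0427
grip_force: 0.0
```

>>> send_rows([
  [0.5,[-5,35,0],[0,0,0]],
  [0.5,[-5,35,0],[0,0,0]],
  [0.5,[-5,35,0],[0,0,0]],
  [0.5,[-5,35,0],[0,0,0]],
  [0.5,[-5,35,0],[0,0,0]],
])

```text
time_s: 13.82
tcp_pos: [0.5219, -0.0229, 0.2005]
tcp_rot: [0.222, 3.133, -0.001]
wrist_force: [1.1, -1.3, 0.4]
gripper_width: 0.043
grip_force: 0.0
```

>>> send_rows([
  [0.5,[-5,35,0],[0,0,0]],
  [0.5,[-5,35,0],[0,0,0]],
  [0.5,[-5,35,0],[0,0,0]],
  [0.5,[0,0,0],[0,0,0]],
  [0.5,[0,0,0],[0,0,0]],
])

```text
time_s: 14.23
tcp_pos: [0.5071, 0.0821, 0.2003]
tcp_rot: [0.216, 3.133, -0.001]
wrist_force: [-0.1, -0.3, 0.1]
gripper_width: 0.0428
grip_force: 0.0
```

```bash
python3 - <<'E'
from m import *
d=shot('side','side6'); t=shot('top','top6'); prof(d,0,lab='cutter'); prof(d,72,lab='marker'); prof(d,-72,lab='racked')
a=cv2.resize(d['image'][120:204,245:325,::-1],(400,420),interpolation=cv2.INTER_CUBIC)
b=cv2.resize(t['image'][190:274,380-40:460,::-1],(400*120//80,420),interpolation=cv2.INTER_CUBIC)
c=np.hstack([a,b]); cv2.imwrite('pics/s6.png',cv2.resize(c,(800,int(420*800/c.shape[1]))))
E
```

```text
cutter (-75, -64) 7 Y 11.2 Z lo/mid/hi [40.4 47.7 50.9]
cutter (-64, -52) 22 Y 12.0 Z lo/mid/hi [40.7 49.7 53.3]
cutter (-30, -12) 28 Y 12.0 Z lo/mid/hi [40.  49.3 53.3]
cutter (12, 30) 43 Y 10.3 Z lo/mid/hi [37.4 50.4 56.6]
cutter (52, 64) 10 Y 6.1 Z lo/mid/hi [46.8 51.7 53. ]
cutter (64, 75) 19 Y 11.5 Z lo/mid/hi [38.1 48.3 52.6]
marker (-75, -64) 3 Y 5.8 Z lo/mid/hi [44.1 47.9 50.9]
marker (-64, -52) 23 Y 8.8 Z lo/mid/hi [38.3 47.7 53.6]
marker (-30, -12) 33 Y 9.8 Z lo/mid/hi [39.8 48.7 54.3]
marker (12, 30) 33 Y 8.4 Z lo/mid/hi [38.4 48.9 53.2]
marker (52, 64) 18 Y 7.0 Z lo/mid/hi [38.1 47.8 54.2]
marker (64, 75) 10 Y 7.3 Z lo/mid/hi [42.6 48.3 52.6]
racked (-64, -52) 10 Y 11.1 Z lo/mid/hi [40.9 45.2 49. ]
racked (-30, -12) 28 Y 9.6 Z lo/mid/hi [40.  48.9 55. ]
racked (12, 30) 24 Y 9.7 Z lo/mid/hi [39.2 47.6 52.7]
racked (52, 64) 7 Y 6.5 Z lo/mid/hi [40.  48.8 52.9]
racked (64, 75) 9 Y 9.2 Z lo/mid/hi [39.8 46.2 52.7]
```

View pics/s6.png

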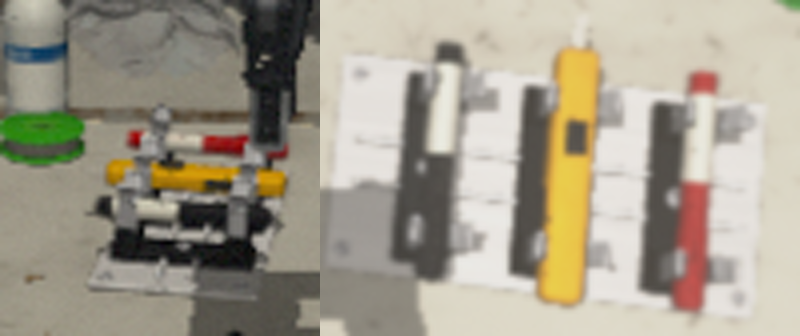

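The side and top crops show all three items level, centred and seated at the right heights. The cutter's blade points to the far side, at (580,30) in the crop.

```bash
python3 -c "
from rig import bot
print(bot.hand_in())"
```

```text
the job is handed in; nothing more can be done
None
```

I pressed the loose marker into the empty narrow clips and the cutter into the wide ones with its blade pointing away from the robot; the last pictures showed both level, centred and fully home and the racked marker in its place, and I handed the job in at about 14 s.

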